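Clear the clamping jig of offcuts and lock the deck blank in it

ROBOT

A 7-joint arm with a two-finger parallel gripper is mounted at the origin on the work surface. World frame = base frame: x ahead of the robot, y to its left, z up, the work surface at z = 0. Lengths are in m, angles in rad, forces in N, time in s.
With the tool pointing down it reaches from about 0.425 to 0.925 m from the base axis. Payload 6.8 kg.
Tool frame: the origin (TCP) lies on the centre line of the jaws, within the pads' length; the fingertips stand 14 mm ahead of it and the grasp point (between the pads) lies 5 mm behind it (r.nose_length is the distance from the TCP to the fingertips, in m); z points along the fingers, y is the direction in which the jaws open and shut (so a half turn about z gives the same grasp; the last joint's range is limited). The gripper opens to 85 mm and grips with 20 to 120 N. Pads are 22 mm wide; open, the fingers measure 114 mm over their backs; the gripper's body (76 mm by 85 mm) begins 54 mm behind the grasp point. The pads swing forward as they close: fully open they stand 13 mm farther back than shut.
Start: joints at [1.151, 0.477, 0.022, 1.555, -0.011, 1.109, -0.083], TCP at [0.207, -0.642, 0.245] pointing down, gripper open.
Joint ranges: [-2.96, 2.96], [-0.34, 2.1], [-1.41, 1.46], [0.24, 2.44], [-1.37, 4.51], [0.17, 1.92], [-2.96, 2.96]. Speed limits (rad/s): [2.39, 2.39, 3.14, 3.14, 3.14, 3.14, 3.14].

INTERFACE

Orientations are given as a rotation vector (axis times angle).
In Python, from bench import r, imaging, look_for, outline_of gives the robot as it stands. The module is installed in compiled form; this text tells all that it offers.
- The arm moves only by the tool carry_out, never from a script. Its arguments are lists of equal length, an entry for each row: "offset": the shift along the tool's x, y, z as a fraction of full scale, a list of three; "turn": the turn, a rotation vector about the tool's x, y, z as a fraction of full scale, a list of three. A call has 1 to 8 rows; each row is the pose to reach, as a shift and turn from the pose commanded when the call began, along the tool's axes at that moment; what a row does not reach only later rows make up. Full scale, the value 1, is 0.5 m for a shift and 1.5 rad for a turn. A row lasts 1/10 s, in which the tool goes at most 50 mm and 8.59 degrees, less where a joint would pass 70% of its speed; a pose out of reach is approached as far as the arm can. A call with a number of a shift or a turn outside -1 to 1 is refused whole. A call with a gripper value outside its range is refused whole. "hand" is the closure, from 0 (fully open) to 1 (shut), set as the call begins (left out, the last holds). The fingers move at their own pace and stop on an object; "force" is the grip in N (left out, the last holds). Time passes only in rows, so rows that repeat a pose let the fingers close. It gives the time, the measured TCP pose, the force and the opening at its end, in the units of the state.
- r.get_obs(): the state, without advancing time (a new reading comes with each control period).
- imaging.grab_frame(name): name is "scene" or "side" or "wrist"; returns a dict with "pixels" (400x640x3 uint8, red, green, blue), "fx", "fy", "cx", "cy" (pixels), "R" (3x3) and "t" (3): a world point X has camera coordinates R X + t. Camera axes: x right, y down, z forward; pixel columns grow to the right and rows downward; lengths in m; the calibration is good to about 2 mm. A picture is of the moment at which its call begins. There is no depth.
- r.hand_in(): hands the job in, once; it reports no verdict.
Trained networks look in the newest picture that a camera, given by its name, has taken for a name from the list of things; names that differ only in an ending like _2 or _b are one class to them, and where a whole thing is asked for, a point or a joint stands for the part that bears it (a point fixed in the world has none). Each returns a list of dicts, best first, with "score" (0 to 1); they miss things now and then, are a little off and sometimes report something else, mostly with a low value. They report only what shows in the picture. A call takes as long as a camera call.
- look_for(query, camera): "xyz" ([x, y, z] in m, in the coordinates of the camera as it stood for that picture, good to about 4 mm: the middle of the surface that is visible of it).
- outline_of(query, camera): "region" (400x640 bool, what is visible of it).
The state is a dict: "clock": time; "joints": joint angles; "qvel": joint speeds; "tau": joint torques, N m; "tcp_pos": TCP position; "orientation": TCP orientation; "contact_force": force on the tool from outside, world axes, zero at the start; "moment": the same for the moment, N m; "grip_width": finger opening in m.
Only numpy, scipy, OpenCV 4.12 (cv2) and the standard library are available. Lean on these libraries where they do the work, as an engineer would, in place of code of your own. Each camera call takes 0.05 s, during which the arm holds its last target. There are 200 camera calls.

TASK

Clear the three wood offcuts away into the grey scrap tub: two lie on the bed of the clamping jig and one on the bench beside it. Then push the jig's sliding wooden jaw fully home, so that it holds the blue-topped deck blank square against the end stop, and after that turn the red latch all the way across behind the jaw to lock it. Keep the tub upright and leave everything else on the bench where it is.

Things in the scene. Friction and masses are not known exactly. Their poses are not given: they have to be found in the camera images.
- jig: clamping jig fixed to the bench: grey-faced plywood base 18 thick, from x=-120 to 180 and y=-140 to 140 in its frame; origin at bench height, 18 below the bed (upper face). A dark wooden end stop, 240 wide, 45 high, stands at the +x end, inner face at x=150. The jaw slides along +x towards it; the blank lies just before it, and two offcuts lie on the bed between jaw and blank
- jaw (a joint): travel of the sliding jaw, m: 0 fully back, 0.14 fully home (about 4 N to slide; it stays where it is left). The jaw is a wooden bar with a cork face, 30 (x) x 160 (y) x 45 high, standing on the bed, centred on the jig's y=0
- jaw_back (a point): centre of the jaw's back face (the -x face, towards the robot, to be pushed along the jig's +x), 22 above the bed; it moves with the jaw, from x=-70 (back) to x=+70 (home) in the jig's frame
- latch (a joint): turn of the red latch, rad: about 0 to 0.2 at the start (its arm points to the jig's -x, beside the jaw's path), 1.57 fully across (its arm points to the jig's -y, close behind the home jaw). It turns anticlockwise seen from above about the upright through latch_pivot; light friction, stays where it is left
- latch_knob (a point): top of the upright red handle at the end of the latch arm (black cap): a post of diameter 18 (cap 23) rising 33 clear above the arm, its top 73 above the bench; it can be pinched from above or pushed sideways. It stands 85 from the pivot
- latch_pivot (a point): latch pivot, at (56, 112) in the jig's frame, 28 above the bench. The arm is 20 wide and lies between 29 and 39 above the bench
- blank: loose deck blank, a strip of laminate with a blue upper face and coloured stripes on its edges, 50 (x) x 200 (y) x 25 high, lying flat on the bed a few mm short of the end stop; origin under its centre. The jaw presses it home against the end stop (its origin then at x=+125 in the jig's frame)
- mitre_offcut: pale pine offcut on the jig's bed, 30 wide (y) and 28 high, with one end cut slantwise: its +y side runs from x=-22 to 14, its -y side from x=-22 to 42; origin on its underside; best gripped across y at the origin
- mitre_mid (a point): middle of the pine offcut, 14 above its underside
- notched_offcut: dark wood offcut on the jig's bed, 64 (x) x 32 (y); 30 high for x from -32 to 4, only 16 high beyond (a notch); origin under its centre; best gripped across y
- notched_mid (a point): middle of the dark offcut, 14 above its underside
- ply_offcut: laminate offcut with a green upper face and striped edges, lying on the bench beside the jig, 66 (x) x 34 (y) x 28 high, two corners cut off at +x; origin under its centre; best gripped across y
- ply_mid (a point): middle of the green-topped offcut, 14 above its underside
- tub: open grey plastic scrap tub, loose on the bench, 170 (x) x 150 (y) x 90 high outside, walls and floor 5 thick, 0.9 kg; origin under its centre
- tub_in (a point): centre of the tub's inner floor, 5 above its underside
- sanding_block: cork sanding block on a dark wooden sole, 100 x 60 x 34, lying flat; origin under its centre; to be left alone
- screwdriver: screwdriver with an orange handle lying on the bench, about 200 long; to be left alone
- glue_bottle: white squeeze bottle with a green cap, standing, diameter 60, height 170; origin under its centre; to be left alone
- spray_can: standing steel can with a blue wrap, diameter 66, height 180; origin under its centre; to be left alone
- tape_measure: yellow tape measure, 70 x 38 x 62, standing on its edge; origin under its centre; to be left alone

How it is judged:
On the way, in this order (a step that is already met when the one before it is completed fails the run):
1. all three offcuts are in the tub (x of mitre_mid in the frame of tub_in between -0.08 and 0.08 m and y of mitre_mid in the frame of tub_in between -0.07 and 0.07 m and z of mitre_mid in the frame of tub_in between 0 and 0.08 m and x of notched_mid in the frame of tub_in between -0.08 and 0.08 m and y of notched_mid in the frame of tub_in between -0.07 and 0.07 m and z of notched_mid in the frame of tub_in between 0 and 0.08 m and x of ply_mid in the frame of tub_in between -0.08 and 0.08 m and y of ply_mid in the frame of tub_in between -0.07 and 0.07 m and z of ply_mid in the frame of tub_in between 0 and 0.08 m), for 0.2 s.
2. the jaw is fully home while the latch is still open (value of joint jaw above 0.134 m and value of joint latch below 0.5 rad), for 0.2 s.
3. the latch is all the way across behind the home jaw (value of joint jaw above 0.134 m and value of joint latch above 1.4 rad), for 0.2 s.
At the end, for the whole second after the job is handed in: All offcuts rest inside the upright tub, middles below its rim; jaw within 6 mm of home; latch at least 1.4 rad across (1.57 is full); blank flat within 10 mm of the end stop, square within 0.06 rad, within 40 mm of the jig's middle; the five other loose things within 40 mm of their starts (all of step 1 and all of step 3 and x of blank in the frame of jig above 0.115 m and y of blank in the frame of jig between -0.04 and 0.04 m and z of blank in the frame of jig below 0.025 m and angle between the x axis of blank and the x axis of jig, either way round below 0.06 rad and linear speed of each of mitre_offcut, notched_offcut, ply_offcut, blank, tub below 0.03 m/s and angle between tub's own z axis and vertical below 0.1 rad and distance of each of sanding_block, screwdriver, glue_bottle, spray_can, tape_measure from where it was at the start of the episode below 0.04 m); the robot touches nothing.
It fails at once if one of the other things on the bench is moved more than 40 mm (distance of any of sanding_block, screwdriver, glue_bottle, spray_can, tape_measure from where it was at the start of the episode above 0.04 m).
It fails at once if the tub is tipped by more than 0.35 rad (angle between tub's own z axis and vertical above 0.35 rad).
It also fails if it takes over 72 s, if anything falls off the work surface, if the arm or the gripper's body presses on something with over 40 N, if the wrist force passes 120 N, or if a joint passes its speed limit or range.

## Working session

There is one attempt and no reset: what is moved stays moved. The work goes in short steps, Python scripts to look and compute and a tool call to move; the robot and the scene stay as the last step left them, time stands still between calls to the robot, and variables do not carry over. Pictures are saved under pics/ and viewed, about 8 in all and at most 12, crops included, and the job is handed in when it is done.

Besides the shell and the picture viewer there is one more tool, called after "Request:" as name(argument=value, ...) on one line, values as JSON. carry_out: Moves the arm, as the interface text tells. Shift numbers are shares of 0.5 m and turn numbers shares of 1.5 rad, none past 1 either way. Its arguments: {"type":"object","properties":{"offset":{"type":"array","items":{"type":"array","items":{"type":"number","minimum":-1,"maximum":1}}},"turn":{"type":"array","items":{"type":"array","items":{"type":"number","minimum":-1,"maximum":1}}},"hand":{"type":"number"},"force":{"type":"number"}},"required":["offset","turn"]}

```bash
mkdir -p pics
cat > h.py <<'E'
import numpy as np, cv2
from bench import r, imaging, look_for, outline_of
def world(f,p): return np.array(f["R"]).T@(np.array(p)-np.array(f["t"]))
def grab(c,fn=None):
    f=imaging.grab_frame(c)
    if fn: cv2.imwrite("pics/"+fn,f["pixels"][:,:,::-1])
    return f
def ray(f,u,v,z):
    R=np.array(f["R"]);t=np.array(f["t"]);c=-R.T@t
    d=R.T@np.array([(u-f["cx"])/f["fx"],(v-f["cy"])/f["fy"],1])
    return c+d*(z-c[2])/d[2]
def proj(f,X):
    p=np.array(f["R"])@np.array(X)+np.array(f["t"]);return f["fx"]*p[0]/p[2]+f["cx"],f["fy"]*p[1]/p[2]+f["cy"]
E
python3 - <<'E'
from h import *
np.set_printoptions(precision=3,suppress=True)
o=r.get_obs();print(o)
for c in ("scene","side"):
    f=grab(c,c+"0.png");print(c,world(f,[0,0,0]))
    for q in "jig jaw_back latch_knob latch_pivot blank mitre_mid notched_mid ply_mid tub tub_in sanding_block screwdriver glue_bottle spray_can tape_measure".split():
        for d in look_for(q,c)[:2]: print(q,round(d["score"],2),world(f,d["xyz"]))
E
```

```text
{'clock': 0.0, 'joints': array([ 1.151,  0.478,  0.022,  1.556, -0.012,  1.109, -0.083]), 'qvel': array([ 0.   , -0.001, -0.   ,  0.   , -0.   ,  0.   ,  0.001]), 'tau': array([  0.001, -59.644,   1.608, -28.12 ,   0.012,   0.009,   0.   ]), 'tcp_pos': array([ 0.207, -0.642,  0.244]), 'orientation': array([-3.102, -0.488,  0.001]), 'contact_force': array([ 0.109,  0.135, -0.273]), 'moment': array([ 0.021, -0.033, -0.045]), 'grip_width': 0.08543497170668224}
scene [ 1.419 -0.22   0.918]
jig 0.75 [0.625 0.184 0.02 ]
jig 0.54 [0.536 0.207 0.056]
jaw_back 0.75 [0.433 0.455 0.11 ]
jaw_back 0.74 [0.533 0.206 0.051]
latch_knob 0.69 [0.598 0.301 0.038]
latch_pivot 0.91 [0.629 0.18  0.018]
blank 0.93 [0.686 0.165 0.042]
mitre_mid 0.48 [0.601 0.112 0.047]
notched_mid 0.79 [0.623 0.211 0.032]
notched_mid 0.41 [ 0.502 -0.408  0.045]
ply_mid 0.69 [ 0.536 -0.183  0.027]
ply_mid 0.36 [0.603 0.3   0.039]
tub 0.75 [ 0.501 -0.406  0.043]
tub 0.71 [0.6   0.299 0.042]
tub_in 0.94 [ 0.503 -0.404  0.046]
tub_in 0.58 [0.62  0.212 0.036]
sanding_block 0.61 [ 0.705 -0.153  0.032]
sanding_block 0.42 [0.605 0.
[... 311 characters left out ...]
]
side [0.053 0.953 0.819]
jig 0.97 [0.578 0.242 0.022]
jaw_back 0.79 [0.52  0.226 0.062]
jaw_back 0.43 [0.577 0.488 0.092]
latch_knob 0.83 [0.594 0.31  0.04 ]
latch_knob 0.52 [0.602 0.224 0.041]
latch_pivot 0.71 [0.578 0.24  0.019]
latch_pivot 0.58 [0.579 0.485 0.094]
blank 0.74 [0.688 0.187 0.044]
blank 0.22 [ 0.521 -0.363  0.055]
mitre_mid 0.5 [0.583 0.125 0.045]
ply_mid 0.77 [ 0.522 -0.169  0.03 ]
tub 0.78 [ 0.525 -0.366  0.056]
tub_in 0.88 [ 0.517 -0.361  0.055]
sanding_block 0.79 [ 0.691 -0.139  0.038]
screwdriver 0.6 [ 0.699 -0.325  0.02 ]
glue_bottle 0.59 [0.58  0.487 0.092]
spray_can 0.92 [0.395 0.491 0.133]
tape_measure 0.76 [0.304 0.344 0.059]
tape_measure 0.25 [0.606 0.221 0.037]
```

View pics/scene0.png

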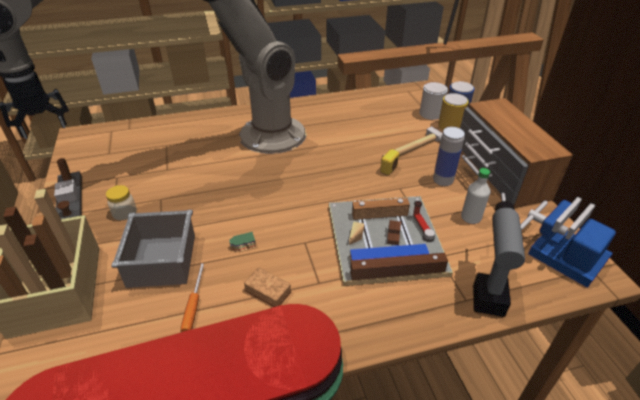

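View pics/side0.png

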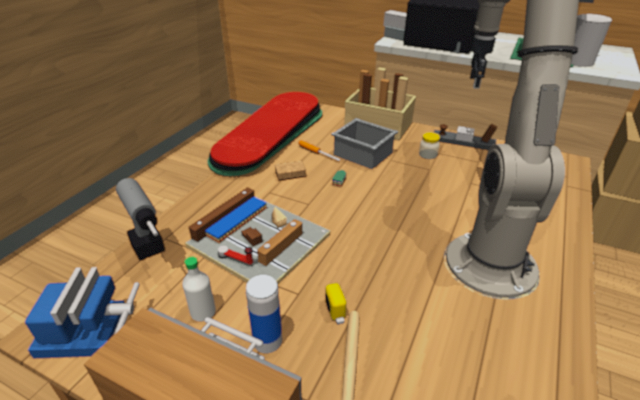

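Scene view: tub (157,248), ply (242,241), jig around (390,238) with the pine offcut (355,232), dark offcut (394,231) and knob (416,208). Side view: the same layout from the left. Next I get the wrist view nearer in.

```bash
cat >> h.py <<'E'
from scipy.spatial.transform import Rotation as Ro
def go(p,yaw,o=None,tilt=None):
    "print offset/turn fractions from the current pose to TCP p with tool down, tool x at world yaw (mod pi nearest)"
    o=o or r.get_obs();R0=Ro.from_rotvec(o["orientation"])
    x=R0.as_matrix()[:,0];y0=np.arctan2(x[1],x[0])
    d=(yaw-y0+np.pi/2)%np.pi-np.pi/2; a=y0+d
    R1=Ro.from_matrix(np.array([[np.cos(a),np.sin(a),0],[np.sin(a),-np.cos(a),0],[0,0,-1]]).T)
    R1=Ro.from_matrix(np.column_stack([[np.cos(a),np.sin(a),0],[np.sin(a),-np.cos(a),0],[0,0,-1]]))
    dp=R0.inv().apply(np.array(p)-o["tcp_pos"])
    tv=(R0.inv()*R1).as_rotvec()
    print("off",np.round(dp/.5,4),"turn",np.round(tv/1.5,4),"rows>=",np.ceil(max(np.linalg.norm(dp)/.05,np.degrees(np.linalg.norm(tv))/8.59)),"yaw0",round(y0,3),"q7",round(o["joints"][6],2))
E
sed -i '/R1=Ro.from_matrix(np.array(\[\[/d' h.py
python3 - <<'E'
from h import *
np.set_printoptions(precision=3,suppress=True)
f=grab("wrist");o=r.get_obs();R0=Ro.from_rotvec(o["orientation"]).as_matrix()
print("cam in tool",R0.T@(world(f,[0,0,0])-o["tcp_pos"]),"\n",(np.array(f["R"])@R0).T)
print(f["fx"],f["cx"],f["cy"])
go([.47,-.2,.36],.0)
go([.5,.2,.4],.0)
E
```

```text
cam in tool [ 0.077 -0.    -0.127] 
 [[ 0.002 -0.954 -0.301]
 [ 1.     0.002 -0.   ]
 [ 0.001 -0.301  0.954]]
358.85142722451224 318.4686255209556 199.50397608840447
off [ 0.772 -0.681 -0.229] turn [ 0.    -0.     0.208] rows>= 11.0 yaw0 0.312 q7 -0.08
off [ 1.074 -1.424 -0.309] turn [ 0.    -0.     0.208] rows>= 19.0 yaw0 0.312 q7 -0.08
```

Run:
```python
from h import *
go([.6,-.08,.38],.0)
```

```text
off [ 1.093  -0.8296 -0.2694] turn [ 0.     -0.      0.2079] rows>= 14.0 yaw0 0.312 q7 -0.08
```

Request:
carry_out(offset=[[1, -0.83, -0.27], [1, -0.83, -0.27], [1, -0.83, -0.27], [1, -0.83, -0.27], [1, -0.83, -0.27], [1, -0.83, -0.27], [1, -0.83, -0.27], [1, -0.83, -0.27]], turn=[[0, 0, 0.208], [0, 0, 0.208], [0, 0, 0.208], [0, 0, 0.208], [0, 0, 0.208], [0, 0, 0.208], [0, 0, 0.208], [0, 0, 0.208]])

```text
clock: 2.45
tcp_pos: [0.4179, -0.3102, 0.3275]
orientation: [3.141, -0.0, 0.001]
contact_force: [1.4, 0.4, 0.0]
grip_width: 0.0853
```

Run:
```python
from h import *
print(r.get_obs()["tcp_pos"]);go([.6,-.08,.38],.0)
```

```text
[ 0.41791402 -0.31015371  0.32746252]
off [ 0.3641 -0.4604 -0.1051] turn [ 0.0004 -0.0004 -0.0002] rows>= 6.0 yaw0 -0.0 q7 -1.07
```

Request:
carry_out(offset=[[0.36, -0.46, -0.1], [0.36, -0.46, -0.1], [0.36, -0.46, -0.1], [0.36, -0.46, -0.1], [0.36, -0.46, -0.1], [0.36, -0.46, -0.1], [0.36, -0.46, -0.1], [0.36, -0.46, -0.1]], turn=[[0, 0, 0], [0, 0, 0], [0, 0, 0], [0, 0, 0], [0, 0, 0], [0, 0, 0], [0, 0, 0], [0, 0, 0]])

```text
clock: 3.25
tcp_pos: [0.5976, -0.0809, 0.3765]
orientation: [-3.141, -0.004, 0.0]
contact_force: [-1.2, -2.0, 0.1]
grip_width: 0.0853
```

Run:
```python
from h import *
np.set_printoptions(precision=3,suppress=True)
f=grab("wrist","w1.png");o=r.get_obs();print(o["tcp_pos"],o["joints"])
def rect(q,z):
    for d in outline_of(q,"wrist")[:1]:
        m=d["region"].astype(np.uint8);c=max(cv2.findContours(m,cv2.RETR_EXTERNAL,cv2.CHAIN_APPROX_NONE)[0],key=cv2.contourArea)[:,0]
        W=np.array([ray(f,u,v,z)[:2] for u,v in c]);R=cv2.minAreaRect((W*1000).astype(np.float32));print(q,round(d["score"],2),R,"pix",c.mean(0))
for q,z in (("ply_offcut",.028),("tub",.09),("jig",.018),("blank",.043),("mitre_offcut",.046),("notched_offcut",.048),("jaw_back",.063),("latch_knob",.07)): rect(q,z)
for q in "jig latch_knob blank mitre_mid notched_mid ply_mid tub_in jaw_back".split():
    for d in look_for(q,"wrist")[:1]: print(q,round(d["score"],2),world(f,d["xyz"]))
```

```text
[ 0.597 -0.083  0.376] [ 0.245  0.282 -0.271  1.547  0.077  1.324 -1.605]
ply_offcut 0.97 ((528.9161376953125, -183.8260498046875), (43.0125732421875, 69.16522979736328), 4.198546886444092) pix [390.58  196.496]
tub 0.95 ((525.9446411132812, -376.8384094238281), (205.69212341308594, 185.1103973388672), 79.1471176147461) pix [559.056 209.3  ]
jig 0.57 ((608.4908447265625, 202.098388671875), (299.9422607421875, 303.4519348144531), 80.57669067382812) pix [110.319 123.91 ]
blank 0.66 ((694.3347778320312, 167.27633666992188), (208.2287139892578, 51.51683044433594), 80.6100845336914) pix [112.601  67.132]
mitre_offcut 0.57 ((597.2864990234375, 109.90487670898438), (37.585506439208984, 69.233642578125), 61.463504791259766) pix [170.732 152.087]
notched_offcut 0.86 ((618.892578125, 205.42929077148438), (44.99264144897461, 73.2503890991211), 62.58060836791992) pix [ 91.903 131.658]
jaw_back 0.96 ((532.6546020507812, 200.43728637695312), (175.5037841796875, 47.21321487426758), 80.59197998046875) pix [100.251 200.508]
latch_knob 0.62 ((605.689453125, 278.0369873046875), (48.65652084350586, 117.72509002685547), 73.0925064086914) pix [ 20.126 143.63 ]
jig 0.56 [0.607 0.188 0.016]
blank 0.65 [0.693 0.172 0.04 ]
mitre_mid 0.59 [0.591 0.112 0.041]
notched_mid 0.63 [0.619 0.21  0.035]
ply_mid 0.6 [ 0.53  -0.18   0.026]
tub_in 0.98 [ 0.516 -0.423  0.041]
jaw_back 0.8 [0.528 0.205 0.061]
```

View pics/w1.png

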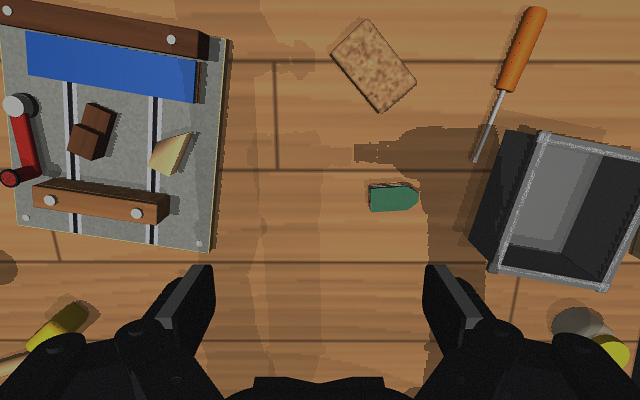

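Wrist view: ply offcut (392,197), its cut corners towards −y; tub rim corners (543,133), (605,290), (490,268); the jig is turned about −9°; offcuts at (92,131) and (172,152); knob (18,105) or cap (9,178).

Run:
```python
from h import *
import numpy as np
np.set_printoptions(precision=3,suppress=True)
f=grab("wrist")
a,b,c=[ray(f,u,v,.09)[:2] for u,v in((543,133),(605,290),(490,268))]
print(a,b,c,"lens",np.linalg.norm(a-c),np.linalg.norm(b-c),"centre",(a+b)/2,"yaw",np.arctan2(*(a-c)[::-1]))
J=[ray(f,u,v,.018)[:2] for u,v in((231,38),(213,252),(17,224))]
print("jig",J,np.linalg.norm(J[0]-J[1]),np.linalg.norm(J[1]-J[2]))
print("dark cap",ray(f,9,178,.073),"grey",ray(f,18,104,.039))
go([.5255,-.186,.13],1.64)
```

```text
[ 0.624 -0.338] [ 0.42  -0.458] [ 0.452 -0.302] lens 0.17562683995338293 0.15878838147497212 centre [ 0.522 -0.398] yaw -0.2033282970964797
jig [array([0.731, 0.028]), array([0.439, 0.075]), array([0.483, 0.356])] 0.29635740024385115 0.2840828516467484
dark cap [0.566 0.301 0.073] grey [0.652 0.295 0.039]
off [-0.143  0.208  0.493] turn [ 0.    -0.     1.001] rows>= 11.0 yaw0 -0.0 q7 -1.61
```

Request:
carry_out(offset=[[-0.14, 0.2, 0.4], [-0.14, 0.2, 0.4], [-0.14, 0.2, 0.4], [-0.14, 0.2, 0.4], [-0.14, 0.2, 0.4], [-0.14, 0.2, 0.4], [-0.14, 0.2, 0.4], [-0.14, 0.2, 0.4]], turn=[[0, 0, -1], [0, 0, -1], [0, 0, -1], [0, 0, -1], [0, 0, -1], [0, 0, -1], [0, 0, -1], [0, 0, -1]])

```text
clock: 4.95
tcp_pos: [0.5271, -0.1822, 0.1764]
orientation: [-2.588, -1.781, 0.0]
contact_force: [-1.0, -0.9, -0.2]
grip_width: 0.0858
```

```bash
cat >> h.py <<'E'
def rect(f,q,z,cam="wrist"):
    for d in outline_of(q,cam)[:1]:
        m=d["region"].astype(np.uint8);c=max(cv2.findContours(m,cv2.RETR_EXTERNAL,cv2.CHAIN_APPROX_NONE)[0],key=cv2.contourArea)[:,0]
        W=np.array([ray(f,u,v,z)[:2] for u,v in c]);R=cv2.minAreaRect((W*1000).astype(np.float32));print(q,round(d["score"],2),R,"pix",c.min(0),c.max(0))
E
python3 - <<'E'
from h import *
np.set_printoptions(precision=3,suppress=True)
f=grab("wrist");o=r.get_obs();print(o["tcp_pos"],o["joints"],"cam",world(f,[0,0,0]))
rect(f,"ply_offcut",.028);rect(f,"tub",.09)
for q in ("ply_mid","tub_in"):
  for d in look_for(q,"wrist")[:1]: print(q,d["score"],world(f,d["xyz"]))
go([.5255,-.186,.1],1.64)
E
```

```text
[ 0.527 -0.182  0.176] [ 0.571  0.399 -0.438  1.882  0.211  0.906 -0.326] cam [ 0.555 -0.11   0.303]
ply_offcut 0.8 ((525.7032470703125, -183.39085388183594), (36.25707244873047, 69.8277359008789), 3.268770694732666) pix [282 142] [346 229]
tub 0.76 ((525.5283813476562, -285.85418701171875), (83.00296783447266, 111.72914123535156), 57.777435302734375) pix [288 300] [443 398]
ply_mid 0.78 [ 0.527 -0.18   0.03 ]
tub_in 0.68 [ 0.523 -0.323  0.046]
off [-0.009 -0.     0.153] turn [ 0.     0.    -0.296] rows>= 3.0 yaw0 1.196 q7 -0.34
```

Request:
carry_out(offset=[[-0.005, 0.002, 0.1], [-0.005, 0.002, 0.15], [-0.005, 0.002, 0.2], [-0.005, 0.002, 0.26], [-0.005, 0.002, 0.314], [-0.005, 0.002, 0.314]], turn=[[0, 0, -0.29], [0, 0, -0.29], [0, 0, -0.29], [0, 0, -0.29], [0, 0, -0.29], [0, 0, -0.29]])

```text
clock: 5.8
tcp_pos: [0.5248, -0.184, 0.0166]
orientation: [-2.148, -2.285, 0.005]
contact_force: [-0.4, -0.7, -0.0]
grip_width: 0.0856
```

Request:
carry_out(offset=[[0, 0, 0], [0, 0, 0], [0, 0, 0], [0, 0, 0], [0, 0, 0], [0, 0, 0]], turn=[[0, 0, 0], [0, 0, 0], [0, 0, 0], [0, 0, 0], [0, 0, 0], [0, 0, 0]], hand=1, force=40)

```text
clock: 6.4
tcp_pos: [0.5283, -0.185, 0.0211]
orientation: [2.148, 2.289, 0.001]
contact_force: [-1.8, 0.0, 7.2]
grip_width: 0.0331
```

Run:
```python
from h import *
o=r.get_obs();print(o["tcp_pos"],o["orientation"],o["grip_width"])
go([.522,-.398,.17],1.37)
```

```text
[ 0.52827295 -0.18501228  0.02114819] [2.14814085e+00 2.28923864e+00 1.25933377e-03] 0.0331355378052013
off [-0.4247 -0.0389 -0.2973] turn [0.0015 0.0006 0.1762] rows>= 6.0 yaw0 1.634 q7 -0.09
```

Run:
```python
from h import *
go([.559,-.406,.17],1.367)
```

```text
off [-0.4453  0.0339 -0.2971] turn [0.0015 0.0006 0.1782] rows>= 6.0 yaw0 1.634 q7 -0.09
```

Request:
carry_out(offset=[[0, 0, -0.1], [0, 0, -0.2], [-0.05, 0, -0.3], [-0.15, 0.03, -0.3], [-0.25, 0.034, -0.3], [-0.35, 0.034, -0.3], [-0.445, 0.034, -0.3], [-0.445, 0.034, -0.3]], turn=[[0, 0, 0], [0, 0, 0], [0, 0, 0.178], [0, 0, 0.178], [0, 0, 0.178], [0, 0, 0.178], [0, 0, 0.178], [0, 0, 0.178]])

```text
clock: 7.2
tcp_pos: [0.5555, -0.4152, 0.1695]
orientation: [2.443, 1.97, -0.006]
contact_force: [-0.4, 0.8, -0.7]
grip_width: 0.033
```

Run:
```python
from h import *
f=grab("wrist","w2.png");o=r.get_obs();print(o["tcp_pos"],o["orientation"],o["grip_width"],o["joints"])
rect(f,"tub",.09)
go([.559,-.406,.085],1.367)
```

```text
[ 0.55646744 -0.41112041  0.16936139] [ 2.44155163  1.97485406 -0.00290793] 0.0332721929112986 [ 0.81710541  0.60707443 -0.40169696  1.5569211   0.26562041  1.03123389
  0.13209495]
tub 0.97 ((521.8963012695312, -396.7004699707031), (163.5066375732422, 184.3577423095703), 79.28966522216797) pix [76 51] [418 319]
off [0.0038 0.0025 0.1688] turn [-0.0002  0.0001 -0.002 ] rows>= 2.0 yaw0 1.364 q7 0.13
```

View pics/w2.png

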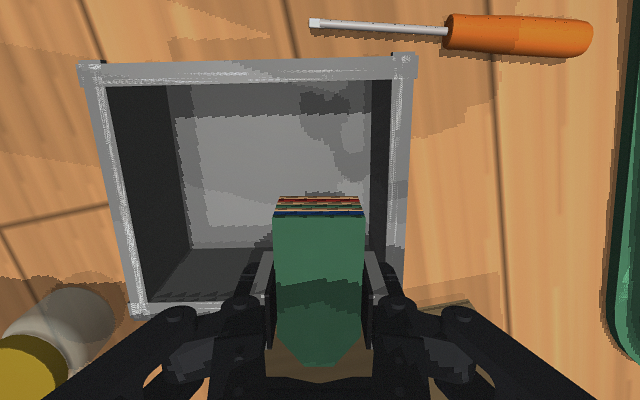

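Ply is held (320,280), tub rim spans (80–415, 60–315), centred as computed. Lower and release.

Request:
carry_out(offset=[[0.002, 0.001, 0.08], [0.002, 0.001, 0.16], [0.002, 0.001, 0.17], [0.002, 0.001, 0.17]], turn=[[0, 0, 0], [0, 0, 0], [0, 0, 0], [0, 0, 0]])

```text
clock: 7.7
tcp_pos: [0.559, -0.4028, 0.0843]
orientation: [-2.431, -1.986, 0.0]
contact_force: [0.2, -0.6, 0.1]
grip_width: 0.0334
```

Request:
carry_out(offset=[[0, 0, 0], [0, 0, 0], [0, 0, 0], [0, 0, -0.1], [0, 0, -0.2], [0, 0, -0.3], [0, 0, -0.4], [0, 0, -0.5]], turn=[[0, 0, 0], [0, 0, 0], [0, 0, 0], [0, 0, 0], [0, 0, 0], [0, 0, 0], [0, 0, 0], [0, 0, 0]], hand=0.45)

```text
clock: 8.5
tcp_pos: [0.5589, -0.4046, 0.3382]
orientation: [2.434, 1.984, 0.001]
contact_force: [0.2, -0.1, 0.7]
grip_width: 0.0468
```

Run:
```python
from h import *
f=grab("wrist")
for q in ("ply_mid","tub_in"):
  for d in look_for(q,"wrist")[:2]: print(q,d["score"],world(f,d["xyz"]))
rect(f,"tub",.09)
go([.5,.1,.3],.5); go([.5,.1,.3],0)
```

```text
ply_mid 0.61 [ 0.5626983  -0.40068236  0.03166106]
tub_in 0.75 [ 0.5100267  -0.400389    0.01142529]
tub 0.7 ((521.8878173828125, -397.4852600097656), (165.34410095214844, 185.77438354492188), 79.25869750976562) pix [186  80] [371 235]
off [ 0.9651 -0.3211  0.0717] turn [ 3.200e-03 -1.000e-04  5.785e-01] rows>= 11.0 yaw0 1.368 q7 0.18
off [ 0.9651 -0.3211  0.0717] turn [ 3.200e-03 -9.000e-04  9.118e-01] rows>= 11.0 yaw0 1.368 q7 0.18
```

Request:
carry_out(offset=[[1, -0.3, 0], [1, -0.3, 0], [1, -0.3, 0], [1, -0.3, 0], [1, -0.3, 0], [1, -0.3, 0], [1, -0.3, 0], [1, -0.3, 0]], turn=[[0, 0, 0.9], [0, 0, 0.9], [0, 0, 0.9], [0, 0, 0.9], [0, 0, 0.9], [0, 0, 0.9], [0, 0, 0.9], [0, 0, 0.9]], hand=0)

```text
clock: 9.5
tcp_pos: [0.5239, -0.0166, 0.3334]
orientation: [-3.126, -0.312, 0.003]
contact_force: [0.9, 0.5, -0.8]
grip_width: 0.0853
```

Run:
```python
from h import *
go([.62,.17,.3],0)
```

```text
off [ 0.2623 -0.3278  0.0664] turn [-0.      0.0015  0.1325] rows>= 5.0 yaw0 0.199 q7 -1.54
```

Request:
carry_out(offset=[[0.26, -0.33, 0.066], [0.26, -0.33, 0.066], [0.26, -0.33, 0.066], [0.26, -0.33, 0.066], [0.26, -0.33, 0.066], [0.26, -0.33, 0.066], [0.26, -0.33, 0.066]], turn=[[0, 0, 0.13], [0, 0, 0.13], [0, 0, 0.13], [0, 0, 0.13], [0, 0, 0.13], [0, 0, 0.13], [0, 0, 0.13]])

```text
clock: 10.2
tcp_pos: [0.6186, 0.1684, 0.3006]
orientation: [3.14, 0.014, -0.003]
contact_force: [0.4, -2.6, 0.1]
grip_width: 0.0854
```

Run:
```python
from h import *
np.set_printoptions(precision=4,suppress=True)
f=grab("wrist","w3.png");o=r.get_obs();print(o["tcp_pos"],o["joints"],world(f,[0,0,0]))
np.save("f3.npy",f,allow_pickle=True)
im=cv2.resize(f["pixels"][:,120:620,::-1],None,fx=1.6,fy=1.5);cv2.imwrite("pics/w3.png",f["pixels"][:,:,::-1])
for q,z in (("mitre_offcut",.046),("notched_offcut",.048),("jaw_back",.063),("blank",.043),("latch_knob",.07)): rect(f,q,z)
for q in ("mitre_mid","notched_mid","latch_knob"):
  for d in look_for(q,"wrist")[:1]: print(q,d["score"],world(f,d["xyz"]))
```

```text
[0.6188 0.1675 0.3011] [-0.0096  0.4216 -0.486   1.5485  0.2057  1.2242 -2.0931] [0.6959 0.1696 0.4273]
mitre_offcut 0.83 ((598.5870361328125, 117.33100891113281), (36.977909088134766, 65.45462036132812), 63.152339935302734) pix [339 158] [392 210]
notched_offcut 0.56 ((620.0514526367188, 213.61073303222656), (32.445919036865234, 69.02290344238281), 64.39939880371094) pix [251 125] [303 192]
jaw_back 0.83 ((534.9619750976562, 208.53872680664062), (160.88278198242188, 48.43026351928711), 80.9917984008789) pix [207 209] [352 267]
blank 0.63 ((695.5152587890625, 171.58251953125), (199.69386291503906, 50.128273010253906), 80.57205963134766) pix [218  42] [416 127]
latch_knob 0.57 ((609.419921875, 294.1524963378906), (30.08977699279785, 114.195068359375), 83.31771850585938) pix [180 116] [209 224]
mitre_mid 0.67 [0.5967 0.1154 0.0451]
notched_mid 0.74 [0.6176 0.2174 0.0488]
latch_knob 0.79 [0.6081 0.299  0.0402]
```

View pics/w3.png

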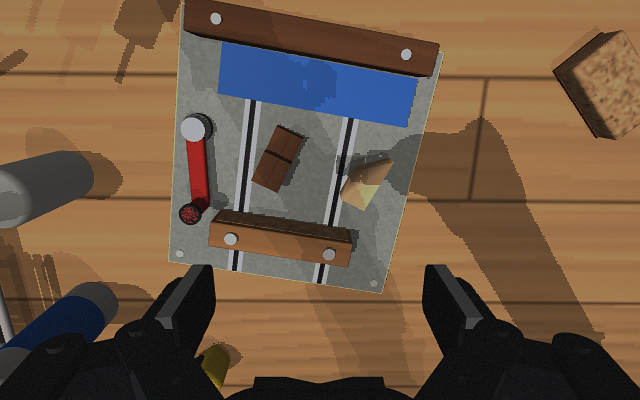

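Wrist view: dark offcut (278,158) and pine (366,183), both with long axis near −26°; jaw front at row 230, latch open with its cap at (190,213), pivot (195,128).

Run:
```python
from h import *
go([.618,.2145,.12],-.447)
```

```text
off [-0.0016 -0.0909  0.364 ] turn [ 0.     -0.0004  0.3038] rows>= 4.0 yaw0 0.009 q7 -2.09
```

Request:
carry_out(offset=[[-0.002, -0.09, 0.1], [-0.002, -0.09, 0.2], [-0.002, -0.09, 0.3], [-0.002, -0.09, 0.364], [-0.002, -0.09, 0.364], [-0.002, -0.09, 0.364]], turn=[[0, 0, 0.304], [0, 0, 0.304], [0, 0, 0.304], [0, 0, 0.304], [0, 0, 0.304], [0, 0, 0.304]], hand=0.15)

```text
clock: 11.25
tcp_pos: [0.6178, 0.2147, 0.1203]
orientation: [3.064, -0.695, -0.001]
contact_force: [0.3, 0.8, 1.3]
grip_width: 0.073
```

Run:
```python
from h import *
f=grab("wrist","w4.png")
for q,z in (("mitre_offcut",.046),("notched_offcut",.048)): rect(f,q,z)
for d in look_for("notched_mid","wrist")[:1]: print(d["score"],world(f,d["xyz"]))
print(r.get_obs()["joints"]);go([.618,.2145,.036],-.447)
```

```text
mitre_offcut 0.67 ((620.3461303710938, 212.7280731201172), (32.342185974121094, 70.94786834716797), 63.3122673034668) pix [293 157] [346 269]
notched_offcut 0.89 ((621.1663818359375, 212.81387329101562), (32.45071029663086, 69.02676391601562), 64.40608215332031) pix [292 158] [346 268]
0.66 [0.61987126 0.21393062 0.04584384]
[-0.16979076  0.59774703 -0.36450596  1.68871674  0.2600701   0.89778007
 -2.6562803 ]
off [-0.0027  0.0034  0.1739] turn [-0.0026 -0.0023  0.0001] rows>= 2.0 yaw0 -0.447 q7 -2.66
```

View pics/w4.png

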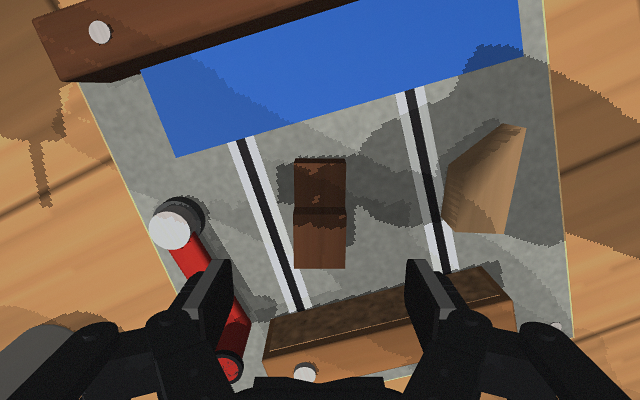

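Piece centred at column 320 between the fingers, axes aligned; latch and jaw clear of the fingers. Descend.

Request:
carry_out(offset=[[0, 0.002, 0.06], [0, 0.002, 0.12], [0, 0.002, 0.17], [0, 0.002, 0.17]], turn=[[0, 0, 0], [0, 0, 0], [0, 0, 0], [0, 0, 0]])

```text
clock: 11.85
tcp_pos: [0.616, 0.2129, 0.0332]
orientation: [3.062, -0.695, -0.004]
contact_force: [-0.3, -0.8, 0.1]
grip_width: 0.0725
```

Request:
carry_out(offset=[[0, 0, 0], [0, 0, 0], [0, 0, 0], [0, 0, 0], [0, 0, 0], [0, 0, 0]], turn=[[0, 0, 0], [0, 0, 0], [0, 0, 0], [0, 0, 0], [0, 0, 0], [0, 0, 0]], hand=1, force=40)

```text
clock: 12.45
tcp_pos: [0.6188, 0.2144, 0.037]
orientation: [-3.061, 0.696, -0.005]
contact_force: [-0.5, 0.2, 7.3]
grip_width: 0.0312
```

Request:
carry_out(offset=[[0, 0, -0.08], [0, 0, -0.18], [0, 0, -0.28], [0, 0, -0.28]], turn=[[0, 0, 0], [0, 0, 0], [0, 0, 0], [0, 0, 0]])

```text
clock: 12.85
tcp_pos: [0.6215, 0.2161, 0.1838]
orientation: [-3.055, 0.694, -0.019]
contact_force: [0.5, 1.1, -0.1]
grip_width: 0.0315
```

Run:
```python
from h import *
a=-.195;c=np.array([.522,-.397]);ex=np.array([np.cos(a),np.sin(a)]);ey=np.array([-ex[1],ex[0]])
for s in (1,-1): print(c-.033*ex+s*.027*ey)
p=c-.033*ex+.027*ey
go([*p,.18],a); go([.58,-.05,.2],a)
```

```text
[ 0.49485712 -0.36411742]
[ 0.48439373 -0.41709399]
off [ 0.273   1.156  -0.0023] turn [-0.0063 -0.0073 -0.1678] rows>= 12.0 yaw0 -0.447 q7 -2.63
off [ 0.1555  0.5154 -0.0365] turn [-0.0063 -0.0073 -0.1678] rows>= 6.0 yaw0 -0.447 q7 -2.63
```

Request:
carry_out(offset=[[0.24, 1, 0], [0.24, 1, 0], [0.24, 1, 0], [0.24, 1, 0], [0.24, 1, 0], [0.24, 1, 0], [0.24, 1, 0], [0.24, 1, 0]], turn=[[0, 0, -0.168], [0, 0, -0.168], [0, 0, -0.168], [0, 0, -0.168], [0, 0, -0.168], [0, 0, -0.168], [0, 0, -0.168], [0, 0, -0.168]])

```text
clock: 13.65
tcp_pos: [0.5327, -0.1793, 0.1752]
orientation: [3.126, -0.305, 0.002]
contact_force: [1.3, 0.1, -1.1]
grip_width: 0.0312
```

Run:
```python
from h import *
go([.495,-.364,.18],-.195)
```

```text
off [-0.0026  0.3769 -0.0095] turn [ 0.0002 -0.0007  0.0003] rows>= 4.0 yaw0 -0.195 q7 -1.72
```

Request:
carry_out(offset=[[0, 0.377, -0.01], [0, 0.377, -0.01], [0, 0.377, -0.01], [0, 0.377, -0.01], [0, 0.377, -0.01], [0, 0.377, 0.06], [0, 0.377, 0.14], [0, 0.377, 0.16]], turn=[[0, 0, 0], [0, 0, 0], [0, 0, 0], [0, 0, 0], [0, 0, 0], [0, 0, 0], [0, 0, 0], [0, 0, 0]])

```text
clock: 14.45
tcp_pos: [0.4945, -0.3604, 0.091]
orientation: [-3.124, 0.304, 0.009]
contact_force: [-1.1, 0.5, -1.7]
grip_width: 0.0309
```

Request:
carry_out(offset=[[0, 0, 0.01], [0, 0, 0.01], [0, 0, 0.01], [0, 0, 0.01], [0, 0, -0.1], [0, 0, -0.2], [0, 0, -0.3], [0, 0, -0.4]], turn=[[0, 0, 0], [0, 0, 0], [0, 0, 0], [0, 0, 0], [0, 0, 0], [0, 0, 0], [0, 0, 0], [0, 0, 0]], hand=0.5)

```text
clock: 15.25
tcp_pos: [0.4969, -0.3622, 0.2931]
orientation: [3.126, -0.305, 0.003]
contact_force: [0.8, -0.2, 0.8]
grip_width: 0.0426
```

Run:
```python
from h import *
f=grab("wrist")
for q in ("ply_mid","notched_mid","tub_in"):
  for d in look_for(q,"wrist")[:2]: print(q,d["score"],world(f,d["xyz"]))
rect(f,"tub",.09)
print(r.get_obs()["tcp_pos"]);go([.593,.121,.25],-.469)
```

```text
ply_mid 0.98 [ 0.56150569 -0.40739325  0.03289248]
notched_mid 0.8 [ 0.50114878 -0.35933921  0.03488789]
notched_mid 0.66 [ 0.67421736 -0.16713707  0.03598829]
tub_in 0.64 [ 0.52423056 -0.40908289  0.02656399]
tub 0.9 ((521.2870483398438, -397.37255859375), (166.0012969970703, 184.84645080566406), 78.95308685302734) pix [256  29] [452 233]
[ 0.49685442 -0.36230892  0.29038266]
off [ 0.0017 -0.9856  0.08  ] turn [ 0.0004 -0.0008  0.1829] rows>= 10.0 yaw0 -0.195 q7 -1.35
```

Request:
carry_out(offset=[[0, -0.98, 0.15], [0, -0.98, 0.15], [0, -0.98, 0.15], [0, -0.98, 0.15], [0, -0.98, 0.15], [0, -0.98, 0.15], [0, -0.98, 0.15], [0, -0.98, 0.15]], turn=[[0, 0, 0.183], [0, 0, 0.183], [0, 0, 0.183], [0, 0, 0.183], [0, 0, 0.183], [0, 0, 0.183], [0, 0, 0.183], [0, 0, 0.183]], hand=0.15)

```text
clock: 16.3
tcp_pos: [0.5723, 0.0266, 0.2275]
orientation: [3.055, -0.73, -0.004]
contact_force: [0.1, -0.3, -0.2]
grip_width: 0.0727
```

Run:
```python
from h import *
go([.59,.122,.13],-.469)
```

```text
off [-0.0544 -0.1864  0.1949] turn [ 0.001   0.0015 -0.0002] rows>= 3.0 yaw0 -0.469 q7 -2.36
```

Request:
carry_out(offset=[[-0.054, -0.186, 0.1], [-0.054, -0.186, 0.18], [-0.054, -0.186, 0.2], [-0.054, -0.186, 0.2], [-0.054, -0.186, 0.2]], turn=[[0, 0, 0], [0, 0, 0], [0, 0, 0], [0, 0, 0], [0, 0, 0]])

```text
clock: 16.8
tcp_pos: [0.5899, 0.1198, 0.1276]
orientation: [3.054, -0.728, -0.006]
contact_force: [-0.5, -0.3, 0.6]
grip_width: 0.0726
```

Run:
```python
from h import *
f=grab("wrist","w5.png")
rect(f,"mitre_offcut",.046)
print([ray(f,u,v,.046)[:2] for u,v in ((300,200),(340,200))])
np.save("f5.npy",f,allow_pickle=True)
go([.59,.122,.037],-.469)
```

```text
mitre_offcut 0.82 ((597.9371337890625, 114.04891967773438), (30.106670379638672, 66.96514129638672), 61.28447341918945) pix [296 147] [347 251]
[array([0.60434419, 0.12533133]), array([0.59336886, 0.10355656])]
off [-0.0065 -0.0042  0.1861] turn [ 0.0001 -0.0008 -0.0012] rows>= 2.0 yaw0 -0.471 q7 -2.58
```

View pics/w5.png

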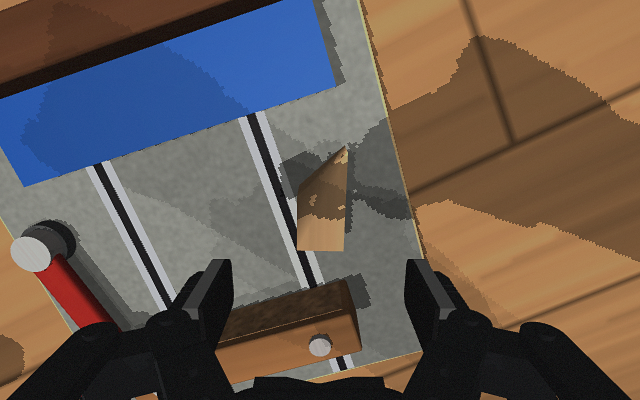

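Pine piece centred between the fingers (columns 297–348); jaw end (355,300) is clear. Descend.

Request:
carry_out(offset=[[-0.008, 0.002, 0.05], [-0.008, 0.002, 0.12], [-0.008, 0.002, 0.184], [-0.008, 0.002, 0.184]], turn=[[0, 0, 0.02], [0, 0, 0.02], [0, 0, 0.02], [0, 0, 0.02]])

```text
clock: 17.3
tcp_pos: [0.5855, 0.1185, 0.0351]
orientation: [3.04, -0.778, -0.006]
contact_force: [-0.7, 0.7, 0.4]
grip_width: 0.0724
```

Request:
carry_out(offset=[[0, 0, 0], [0, 0, 0], [0, 0, 0], [0, 0, 0], [0, 0, 0], [0, 0, 0]], turn=[[0, 0, 0], [0, 0, 0], [0, 0, 0], [0, 0, 0], [0, 0, 0], [0, 0, 0]], hand=1, force=40)

```text
clock: 17.9
tcp_pos: [0.5889, 0.1212, 0.0396]
orientation: [-3.043, 0.776, -0.006]
contact_force: [-0.5, -0.9, 7.5]
grip_width: 0.0292
```

Request:
carry_out(offset=[[0, 0, -0.08], [0, 0, -0.18], [0, 0, -0.28], [0, 0, -0.28]], turn=[[0, 0, 0], [0, 0, 0], [0, 0, 0], [0, 0, 0]])

```text
clock: 18.3
tcp_pos: [0.5917, 0.1228, 0.1859]
orientation: [-3.038, 0.774, -0.02]
contact_force: [1.3, 0.3, -0.6]
grip_width: 0.0293
```

Run:
```python
from h import *
f=grab("wrist")
for d in look_for("mitre_mid","wrist")[:1]: print(d["score"],world(f,d["xyz"]))
print(r.get_obs()["tcp_pos"]);go([.484,-.417,.18],-.195)
```

```text
0.88 [0.59950127 0.11695666 0.1889659 ]
[0.58829458 0.12120606 0.17965913]
off [ 0.3323  1.0449 -0.0022] turn [-0.0014 -0.0027 -0.2029] rows>= 11.0 yaw0 -0.499 q7 -2.59
```

Request:
carry_out(offset=[[0.31, 1, 0], [0.31, 1, 0], [0.31, 1, 0], [0.31, 1, 0], [0.31, 1, 0], [0.31, 1, 0], [0.31, 1, 0], [0.31, 1, 0]], turn=[[0, 0, -0.203], [0, 0, -0.203], [0, 0, -0.203], [0, 0, -0.203], [0, 0, -0.203], [0, 0, -0.203], [0, 0, -0.203], [0, 0, -0.203]])

```text
clock: 19.2
tcp_pos: [0.5068, -0.272, 0.1759]
orientation: [-3.126, 0.305, 0.004]
contact_force: [0.7, 0.1, -0.1]
grip_width: 0.0291
```

Run:
```python
from h import *
go([.484,-.417,.18],-.195)
```

```text
off [ 0.0113  0.2934 -0.0083] turn [-0.0003  0.0016  0.0004] rows>= 3.0 yaw0 -0.194 q7 -1.57
```

Request:
carry_out(offset=[[0.011, 0.293, -0.01], [0.011, 0.293, -0.01], [0.011, 0.293, -0.01], [0.011, 0.293, -0.01], [0.011, 0.293, 0.06], [0.011, 0.293, 0.13], [0.011, 0.293, 0.15], [0.011, 0.293, 0.15]], turn=[[0, 0, 0], [0, 0, 0], [0, 0, 0], [0, 0, 0], [0, 0, 0], [0, 0, 0], [0, 0, 0], [0, 0, 0]])

```text
clock: 20.0
tcp_pos: [0.4841, -0.4138, 0.0998]
orientation: [-3.124, 0.304, 0.007]
contact_force: [0.7, 0.2, -0.1]
grip_width: 0.0292
```

Request:
carry_out(offset=[[0, 0, 0], [0, 0, 0], [0, 0, 0], [0, 0, 0], [0, 0, -0.1], [0, 0, -0.2], [0, 0, -0.3], [0, 0, -0.4]], turn=[[0, 0, 0], [0, 0, 0], [0, 0, 0], [0, 0, 0], [0, 0, 0], [0, 0, 0], [0, 0, 0], [0, 0, 0]], hand=0.5)

```text
clock: 20.8
tcp_pos: [0.4854, -0.4149, 0.305]
orientation: [3.126, -0.305, 0.001]
contact_force: [-0.1, -0.6, -0.3]
grip_width: 0.0426
```

Run:
```python
from h import *
f=grab("wrist","w6.png")
for q in ("ply_mid","notched_mid","mitre_mid"):
  for d in look_for(q,"wrist")[:1]: print(q,d["score"],world(f,d["xyz"]))
rect(f,"tub",.09)
o=r.get_obs();print(o["tcp_pos"],o["joints"])
```

```text
ply_mid 0.86 [ 0.56461634 -0.40191933  0.03249674]
notched_mid 0.59 [ 0.49595531 -0.35825524  0.03299729]
mitre_mid 0.57 [ 0.48766345 -0.41522137  0.03147237]
tub 0.68 ((521.82080078125, -397.77044677734375), (165.17308044433594, 184.91046142578125), 79.28692626953125) pix [197  29] [385 227]
[ 0.4853675  -0.41502236  0.30244802] [ 0.90500551  0.40290422 -0.4025822   1.55873967  0.16512458  1.21325079
 -1.29199696]
```

View pics/w6.png

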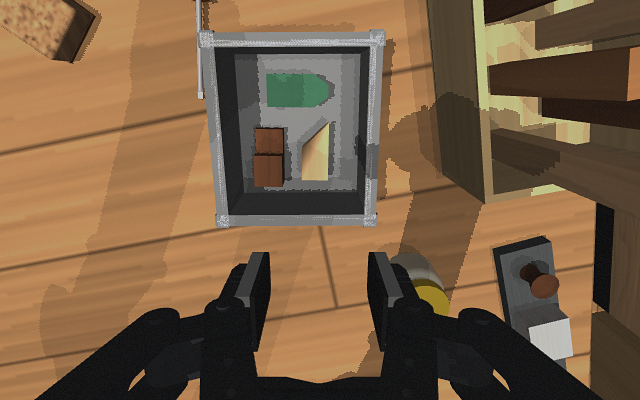

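All three offcuts lie in the upright tub: ply (297,90), dark (269,157), pine (316,155). Now I refine the jig pose from the saved w3 frame and plan the jaw push.

```bash
cat >> h.py <<'E'
def jig(p,z,J=None):
    x,y,a=J if J is not None else np.load("jig.npy"); c,s=np.cos(a),np.sin(a)
    return np.array([x+c*p[0]-s*p[1],y+s*p[0]+c*p[1],z])
E
python3 - <<'E'
from h import *
from scipy.optimize import least_squares
np.set_printoptions(precision=4,suppress=True)
f=np.load("f3.npy",allow_pickle=True).item()
C=[((383,292),(-.12,-.14)),((169,261),(-.12,.14)),((442,52),(.18,-.14))]
W=[ray(f,*p,.018) for p,_ in C];print(W)
s=least_squares(lambda J:np.concatenate([(jig(q,.018,J)-w)[:2] for w,(_,q) in zip(W,C)]),[.58,.19,-.16]);print("jig",s.x,s.fun*1000)
J=s.x;c,sn=np.cos(J[2]),np.sin(J[2])
for n,w in(("jaw",(.535,.2085)),("blank",(.6955,.1716)),("pivotcap",ray(f,194,128,.045)[:2]),("knob",ray(f,190,213,.073)[:2])):
    d=np.array(w)-J[:2];print(n,w,"in jig",[c*d[0]+sn*d[1],-sn*d[0]+c*d[1]])
np.save("jig.npy",J)
go(jig((-.125,0),.2),J[2])
E
```

```text
[array([0.44  , 0.0824, 0.018 ]), array([0.482 , 0.3562, 0.018 ]), array([0.7309, 0.0389, 0.018 ])]
jig [ 0.5779  0.2023 -0.1525] [-2.0215 -0.3059 -1.5259  2.6565  3.5474 -2.3506]
jaw (0.535, 0.2085) in jig [np.float64(-0.043303415672929314), np.float64(-0.00034795817080107445)]
blank (0.6955, 0.1716) in jig [np.float64(0.1209396365275058), np.float64(-0.012434306001520446)]
pivotcap [0.6518 0.2997] in jig [np.float64(0.058255179264390895), np.float64(0.10755497828787841)]
knob [0.5669 0.3027] in jig [np.float64(-0.026060902007799), np.float64(0.09759580741083584)]
off [-0.3071 -1.2366  0.2042] turn [ 0.0003 -0.0002 -0.0281] rows>= 13.0 yaw0 -0.195 q7 -1.29
```

Request:
carry_out(offset=[[-0.25, -1, 0.15], [-0.25, -1, 0.15], [-0.25, -1, 0.15], [-0.25, -1, 0.15], [-0.25, -1, 0.15], [-0.25, -1, 0.15], [-0.25, -1, 0.15], [-0.25, -1, 0.15]], turn=[[0, 0, -0.025], [0, 0, -0.025], [0, 0, -0.025], [0, 0, -0.025], [0, 0, -0.025], [0, 0, -0.025], [0, 0, -0.025], [0, 0, -0.025]], hand=1)

```text
clock: 21.85
tcp_pos: [0.4641, -0.0182, 0.243]
orientation: [3.132, -0.247, -0.004]
contact_force: [2.1, 0.2, 0.0]
grip_width: 0.0001
```

Run:
```python
from h import *
np.save("jig.npy",[.578,.2,-.16])
print(r.get_obs()["tcp_pos"],r.get_obs()["joints"]);go(jig((-.125,0),.15),-.16)
```

```text
[ 0.4640623  -0.01816646  0.24303857] [ 0.48764028  0.18808249 -0.64498798  2.00603691  0.13426662  0.99124957
 -1.95116541]
off [-0.0929 -0.4674  0.1861] turn [0.0002 0.0016 0.0017] rows>= 6.0 yaw0 -0.157 q7 -1.95
```

Request:
carry_out(offset=[[-0.093, -0.467, 0.186], [-0.093, -0.467, 0.186], [-0.093, -0.467, 0.186], [-0.093, -0.467, 0.186], [-0.093, -0.467, 0.186], [-0.093, -0.467, 0.186], [-0.093, -0.467, 0.186], [-0.093, -0.467, 0.186]], turn=[[0, 0, 0], [0, 0, 0], [0, 0, 0], [0, 0, 0], [0, 0, 0], [0, 0, 0], [0, 0, 0], [0, 0, 0]])

```text
clock: 22.65
tcp_pos: [0.456, 0.2165, 0.1509]
orientation: [3.13, -0.248, -0.002]
contact_force: [0.6, -0.6, -0.4]
grip_width: 0.0
```

Run:
```python
from h import *
f=grab("wrist");rect(f,"jaw_back",.063)
print(r.get_obs()["tcp_pos"],r.get_obs()["joints"]);go(jig((-.125,0),.042),-.16);go(jig((-.085,0),.042),-.16)
```

```text
jaw_back 0.86 ((525.6144409179688, 210.43251037597656), (157.77122497558594, 30.55129051208496), 81.03985595703125) pix [172  71] [448 126]
[0.45673425 0.21601608 0.15163306] [ 0.00854381  0.40374372 -0.69762978  2.00761144  0.34434807  0.84840734
 -2.61203403]
off [-0.0055 -0.0073  0.2193] turn [ 0.0008 -0.0001 -0.    ] rows>= 3.0 yaw0 -0.16 q7 -2.61
off [ 0.0745 -0.0073  0.2193] turn [ 0.0008 -0.0001 -0.    ] rows>= 3.0 yaw0 -0.16 q7 -2.61
```

Request:
carry_out(offset=[[0, -0.005, 0.08], [0, -0.005, 0.16], [0, -0.005, 0.22], [0, -0.005, 0.22], [0.04, -0.005, 0.22], [0.07, -0.005, 0.22], [0.09, -0.005, 0.22], [0.11, -0.005, 0.22]], turn=[[0, 0, 0], [0, 0, 0], [0, 0, 0], [0, 0, 0], [0, 0, 0], [0, 0, 0], [0, 0, 0], [0, 0, 0]])

```text
clock: 23.55
tcp_pos: [0.5114, 0.2116, 0.0426]
orientation: [3.132, -0.248, -0.0]
contact_force: [-3.5, 0.3, 3.1]
grip_width: 0.0005
```

Request:
carry_out(offset=[[0.025, 0, 0], [0.05, 0, 0], [0.075, 0, 0], [0.1, 0, 0], [0.125, 0, 0], [0.15, 0, 0], [0.175, 0, 0], [0.2, 0, 0]], turn=[[0, 0, 0], [0, 0, 0], [0, 0, 0], [0, 0, 0], [0, 0, 0], [0, 0, 0], [0, 0, 0], [0, 0, 0]])

```text
clock: 24.35
tcp_pos: [0.6107, 0.1959, 0.0415]
orientation: [3.131, -0.247, -0.0]
contact_force: [-3.5, -1.6, 2.4]
grip_width: 0.0003
```

Run:
```python
from h import *
o=r.get_obs();print(o["tcp_pos"],o["contact_force"]);go(jig((.059,0),.042),-.16)
f=grab("side");rect(f,"jaw_back",.063,"side");rect(f,"blank",.043,"side")
```

```text
[0.6107072  0.19586535 0.04153463] [-3.49603228 -1.55640613  2.36745721]
off [ 0.0521  0.0024 -0.0009] turn [0.0003 0.0002 0.0018] rows>= 1.0 yaw0 -0.157 q7 -2.54
jaw_back 0.71 ((630.659423828125, 259.7320251464844), (90.29161071777344, 64.95999145507812), 80.76163482666016) pix [226 224] [252 248]
blank 0.73 ((703.8939208984375, 210.39013671875), (65.14088439941406, 159.85594177246094), 2.238023519515991) pix [206 207] [241 242]
```

Request:
carry_out(offset=[[0.015, 0, 0], [0.028, 0, 0], [0.038, 0, 0], [0.045, 0, 0], [0.05, 0, 0], [0.053, 0, 0], [0.053, 0, 0], [0.053, 0, 0]], turn=[[0, 0, 0], [0, 0, 0], [0, 0, 0], [0, 0, 0], [0, 0, 0], [0, 0, 0], [0, 0, 0], [0, 0, 0]])

```text
clock: 25.3
tcp_pos: [0.6349, 0.1929, 0.0417]
orientation: [-3.132, 0.245, 0.002]
contact_force: [-5.9, 3.0, 2.8]
grip_width: 0.0001
```

Request:
carry_out(offset=[[0.004, 0, 0], [0.008, 0, 0], [0.012, 0, 0], [0.012, 0, 0]], turn=[[0, 0, 0], [0, 0, 0], [0, 0, 0], [0, 0, 0]])

```text
clock: 25.7
tcp_pos: [0.6349, 0.1929, 0.0412]
orientation: [3.129, -0.241, -0.018]
contact_force: [-22.8, 0.6, 14.6]
grip_width: 0.0003
```

Request:
carry_out(offset=[[-0.02, 0, 0], [-0.06, 0, 0], [-0.1, 0, -0.05], [-0.1, 0, -0.15], [-0.1, 0, -0.25], [-0.1, 0, -0.35], [-0.1, 0, -0.42], [-0.1, 0, -0.42]], turn=[[0, 0, 0], [0, 0, 0], [0, 0, 0], [0, 0, 0], [0, 0, 0], [0, 0, 0], [0, 0, 0], [0, 0, 0]])

```text
clock: 26.5
tcp_pos: [0.5962, 0.2001, 0.2585]
orientation: [-3.128, 0.248, -0.019]
contact_force: [-0.2, 0.6, -0.0]
grip_width: 0.0001
```

Run:
```python
from h import *
f=grab("wrist","w7.png");np.save("f7.npy",f,allow_pickle=True)
for q,z in (("jaw_back",.063),("blank",.043),("latch_knob",.07)): rect(f,q,z)
o=r.get_obs();print(o["tcp_pos"],o["joints"])
```

```text
jaw_back 0.82 ((660.2608032226562, 188.76052856445312), (158.13638305664062, 30.30715560913086), 81.01066589355469) pix [230  85] [413 121]
blank 0.91 ((697.3757934570312, 171.05581665039062), (200.79457092285156, 51.61237335205078), 80.9619140625) pix [221  25] [450  87]
latch_knob 0.95 ((607.8334350585938, 294.73077392578125), (30.740821838378906, 111.17539978027344), 83.14820098876953) pix [192 119] [235 238]
[0.59246888 0.19806171 0.25054105] [ 0.07748574  0.4762383  -0.686375    1.63927774  0.32545025  1.14461682
 -2.41952047]
```

View pics/w7.png

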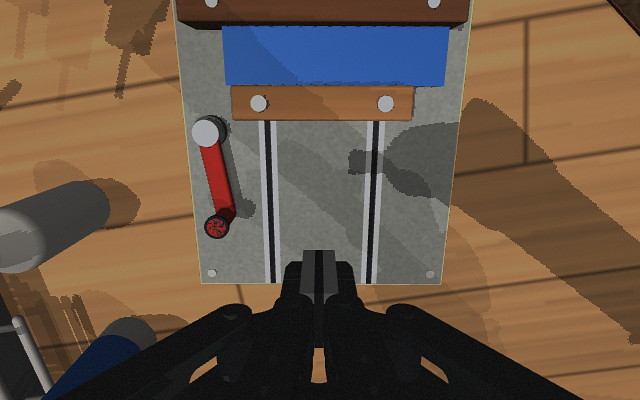

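Jaw is home against the blank (row 88 boundary), blank square to the stop; latch still open with its cap at (217,227), pivot (206,132). Now plan the latch arc.

```bash
cat >> h.py <<'E'
def arc(phi,gap=.026,z=.06):
    k=np.array([.056-.085*np.cos(phi),.112-.085*np.sin(phi)]);t=np.array([np.sin(phi),-np.cos(phi)])
    return jig(k-gap*t,z),-.16+phi
E
python3 - <<'E'
from h import *
f=np.load("f7.npy",allow_pickle=True).item()
k=ray(f,216,227,.073);p=ray(f,206,132,.045);J=np.load("jig.npy")
phi=np.arctan2(*(p-k)[[1,0]])-J[2];print(k,p,"pivot exp",jig((.056,.112),.045),"phi",phi,"rad",np.linalg.norm((p-k)[:2]))
P,y=arc(phi,.05);P[2]=.15;print(P);go(P,y)
P[2]=.06;go(P,y)
E
```

```text
[0.56543216 0.30344523 0.073     ] [0.65080551 0.30029567 0.045     ] pivot exp [0.65112837 0.30164764 0.045     ] phi 0.12312519472852174 rad 0.08543143203788195
[0.56802947 0.35474729 0.15      ]
off [-0.0974 -0.302   0.2007] turn [ 0.0008  0.0004 -0.0807] rows>= 4.0 yaw0 -0.158 q7 -2.42
off [-0.0973 -0.3023  0.3807] turn [ 0.0008  0.0004 -0.0807] rows>= 5.0 yaw0 -0.158 q7 -2.42
```

Request:
carry_out(offset=[[-0.03, -0.1, 0.05], [-0.06, -0.2, 0.1], [-0.097, -0.302, 0.15], [-0.097, -0.302, 0.2], [-0.097, -0.302, 0.25], [-0.097, -0.302, 0.32], [-0.097, -0.302, 0.38], [-0.097, -0.302, 0.38]], turn=[[0, 0, -0.08], [0, 0, -0.08], [0, 0, -0.08], [0, 0, -0.08], [0, 0, -0.08], [0, 0, -0.08], [0, 0, -0.08], [0, 0, -0.08]])

```text
clock: 27.5
tcp_pos: [0.565, 0.3527, 0.0554]
orientation: [3.134, -0.057, -0.013]
contact_force: [-0.7, -0.7, -0.4]
grip_width: -0.0002
```

```bash
cat >> h.py <<'E'
def rows(ps,o=None):
    o=o or r.get_obs();R0=Ro.from_rotvec(o["orientation"]);x=R0.as_matrix()[:,0];y0=np.arctan2(x[1],x[0])
    for P,y in ps: print(np.round(R0.inv().apply(P-o["tcp_pos"])/.5,3).tolist(),round(-(y-y0)/1.5,3))
E
python3 - <<'E'
from h import *
o=r.get_obs();print(o["tcp_pos"],o["contact_force"],o["joints"])
rows([arc(a) for a in (.13,.22,.31,.40,.49,.58,.67,.76)])
E
```

```text
[0.56504939 0.3527488  0.05536563] [-0.7300464  -0.65126925 -0.37766619] [-0.2326011   0.76170419 -0.61339753  1.66715044  0.53238666  0.89721962
 -2.66783573]
[0.005, 0.045, -0.009] -0.004
[0.001, 0.061, -0.009] -0.064
[-0.001, 0.076, -0.009] -0.124
[-0.002, 0.092, -0.009] -0.184
[-0.002, 0.108, -0.009] -0.244
[0.0, 0.124, -0.008] -0.304
[0.003, 0.14, -0.008] -0.364
[0.008, 0.155, -0.008] -0.424
```

Request:
carry_out(offset=[[0.005, 0.045, -0.003], [0.001, 0.061, -0.003], [-0.001, 0.076, -0.003], [-0.002, 0.092, -0.003], [-0.002, 0.108, -0.003], [0, 0.124, -0.003], [0.003, 0.14, -0.003], [0.008, 0.155, -0.003]], turn=[[0, 0, 0], [0, 0, -0.06], [0, 0, -0.12], [0, 0, -0.18], [0, 0, -0.24], [0, 0, -0.3], [0, 0, -0.36], [0, 0, -0.42]])

```text
clock: 28.3
tcp_pos: [0.5695, 0.2783, 0.0642]
orientation: [-3.002, -0.924, -0.001]
contact_force: [-1.0, -0.3, -0.0]
grip_width: -0.0
```

Run:
```python
from h import *
o=r.get_obs();print(o["tcp_pos"],arc(.76),o["contact_force"],o["joints"])
rows([arc(a) for a in (.85,.94,1.03,1.12,1.21,1.30,1.39,1.48,1.55)])
f=grab("wrist");rect(f,"latch_knob",.06)
```

```text
[0.56948721 0.27825317 0.06420397] (array([0.56629414, 0.27511175, 0.06      ]), 0.6) [-0.98092296 -0.26578958 -0.01221658] [-0.0160189   0.75249831 -0.76565363  1.74971709  0.64447458  0.90795
 -2.03459649]
[-0.013, 0.017, 0.008] -0.062
[-0.015, 0.033, 0.008] -0.122
[-0.016, 0.049, 0.008] -0.182
[-0.016, 0.065, 0.008] -0.242
[-0.014, 0.081, 0.008] -0.302
[-0.011, 0.096, 0.008] -0.362
[-0.006, 0.112, 0.008] -0.422
[-0.001, 0.127, 0.008] -0.482
[0.005, 0.138, 0.008] -0.529
latch_knob 0.72 ((613.2968139648438, 282.09027099609375), (105.73773193359375, 24.653093338012695), 37.09977340698242) pix [345  43] [411 312]
```

Request:
carry_out(offset=[[-0.008, 0.017, 0.006], [-0.014, 0.033, 0.008], [-0.016, 0.049, 0.008], [-0.016, 0.065, 0.008], [-0.014, 0.081, 0.008], [-0.011, 0.096, 0.008], [-0.006, 0.112, 0.008], [-0.001, 0.127, 0.008]], turn=[[0, 0, -0.06], [0, 0, -0.12], [0, 0, -0.18], [0, 0, -0.24], [0, 0, -0.3], [0, 0, -0.36], [0, 0, -0.42], [0, 0, -0.48]])

```text
clock: 29.2
tcp_pos: [0.6046, 0.2258, 0.0598]
orientation: [-2.487, -1.919, -0.001]
contact_force: [-0.6, -1.2, -0.2]
grip_width: 0.0002
```

Run:
```python
from h import *
o=r.get_obs();print(o["tcp_pos"],arc(1.48),o["contact_force"])
rows([arc(a,g) for a,g in ((1.55,.026),(1.57,.024),(1.57,.021))])
f=grab("wrist");rect(f,"latch_knob",.06)
```

```text
[0.60460702 0.22577763 0.05982083] (array([0.60484686, 0.22575941, 0.06      ]), 1.32) [-0.62357323 -1.23399661 -0.18783865]
[-0.003, 0.013, -0.0] -0.05
[-0.003, 0.02, -0.0] -0.064
[-0.003, 0.026, -0.0] -0.064
latch_knob 0.57 ((636.2328491210938, 261.6368103027344), (107.83960723876953, 24.967199325561523), 79.14960479736328) pix [345  24] [413 312]
```

Request:
carry_out(offset=[[-0.003, 0.01, 0], [-0.003, 0.016, 0], [-0.003, 0.02, 0], [-0.003, 0.02, 0]], turn=[[0, 0, -0.05], [0, 0, -0.06], [0, 0, -0.06], [0, 0, -0.06]])

```text
clock: 29.7
tcp_pos: [0.6134, 0.2216, 0.0593]
orientation: [-2.402, -2.024, 0.0]
contact_force: [-0.6, 0.1, 0.6]
grip_width: -0.0
```

Request:
carry_out(offset=[[0, -0.03, 0], [0, -0.08, 0], [0, -0.1, -0.05], [0, -0.1, -0.15], [0, -0.1, -0.25], [0, -0.1, -0.35], [0, -0.1, -0.45], [0, -0.1, -0.5]], turn=[[0, 0, 0], [0, 0, 0], [0, 0, 0], [0, 0, 0], [0, 0, 0], [0, 0, 0], [0, 0, 0], [0, 0, 0]])

```text
clock: 30.5
tcp_pos: [0.565, 0.2314, 0.3143]
orientation: [2.4, 2.025, 0.01]
contact_force: [0.6, -0.4, 0.4]
grip_width: -0.0
```

Run:
```python
from h import *
f=grab("wrist","w8.png")
for q,z in (("jaw_back",.063),("blank",.043),("latch_knob",.06)): rect(f,q,z)
f=grab("scene","s8.png")
for q in "tub_in sanding_block screwdriver glue_bottle spray_can tape_measure ply_mid mitre_mid notched_mid".split():
    for d in look_for(q,"scene")[:1]: print(q,round(d["score"],2),world(f,d["xyz"]).round(3))
a=cv2.imread("pics/w8.png");b=cv2.imread("pics/s8.png");cv2.imwrite("pics/c8.png",cv2.resize(np.vstack([a,b]),(480,600),interpolation=cv2.INTER_AREA))
```

```text
jaw_back 0.76 ((656.1477661132812, 191.99562072753906), (159.9697723388672, 38.32148742675781), 80.81784057617188) pix [386 109] [428 251]
blank 0.9 ((695.0850219726562, 172.52191162109375), (199.67738342285156, 56.707462310791016), 80.48828125) pix [407 101] [470 268]
tub_in 0.72 [ 0.522 -0.406  0.058]
sanding_block 0.93 [ 0.704 -0.151  0.032]
screwdriver 0.66 [ 0.714 -0.333  0.022]
glue_bottle 0.85 [0.605 0.459 0.085]
spray_can 0.98 [0.434 0.459 0.114]
tape_measure 0.65 [0.324 0.313 0.045]
mitre_mid 0.57 [ 0.499 -0.416  0.034]
notched_mid 0.85 [ 0.501 -0.36   0.022]
```

View pics/c8.png

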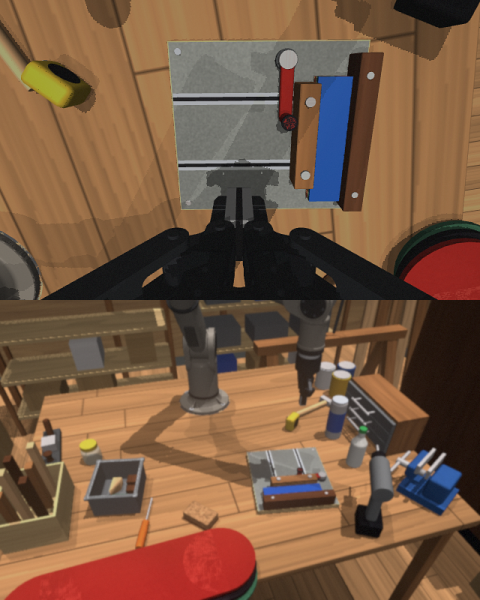

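Upper half: latch lies across behind the jaw (pivot (288,59), cap (288,122)). Lower half: offcuts in the upright tub, other things in place. One numeric check of the latch angle.

Run:
```python
from h import *
f=grab("wrist")
for u,v in((384,163),(385,165)):
    k=ray(f,u,v,.073);p=jig((.056,.112),0)
    print(k,np.arctan2(p[1]-k[1],p[0]-k[0])+.16,np.linalg.norm((p-k)[:2]))
for d in outline_of("latch_knob","wrist")[:2]: print(d["score"],d["region"].sum());
rect(f,"latch_knob",.05)
```

```text
[0.63103457 0.220833   0.073     ] 1.487097531824029 0.08327524086749458
[0.63181644 0.21858262 0.073     ] 1.5023627359233742 0.08528040509813294
0.95 2106
0.3 6976
latch_knob 0.95 ((641.8395385742188, 260.12945556640625), (111.87439727783203, 27.90216636657715), 85.03955078125) pix [374  64] [400 172]
```

```bash
python3 -c "
from h import *
print(r.hand_in())"
```

```text
the job is handed in; nothing more can be done
None
```

I put the three offcuts in the tub, pushed the jaw home, swung the latch across behind it, and handed the job in at about 31 s of the 72 s. No verdict was reported.

- **Offcuts and tub:** after the last drop, a wrist picture showed all three inside the tub, and the tub was upright with its centre unmoved. In the last look from the scene camera the network did not report the green offcut. The picture shows it in the tub, and the earlier wrist measurement had it there.
- **Jaw:** it stopped hard at about 23 N. Pictures put its travel at 0.136 m and the tool position put it at about 0.138 m, against the 0.134 m needed. The blank lay square against the stop.
- **Latch:** estimates of its angle ranged from 1.49 to 1.6 rad, against the 1.4 needed. I did not feel a clear force at its end stop, so I cannot say it is at the full 1.57.
- **Other things:** all five were within about 6 mm of their starts.
- **Arm:** it was clear of everything at hand-in.

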